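# Set the channel switches to match the vial rack

### The arm

A 6-joint arm with a two-finger parallel gripper is mounted at the origin on a cart in front of the work surface, level with it; the furniture and walls round the work are solid. World frame = base frame: x ahead of the robot, y to its left, z up, the work surface at z = 0. Lengths are in mm, angles in rad, forces in N, time in s.
With the tool pointing down it reaches from about 350 to 775 mm from the base axis. Payload 7.3 kg.
Tool frame: the origin (TCP) lies midway between the tips of the shut fingers; the grasp point (between the pads) lies 19 mm behind it; z points along the fingers, x is the direction in which the jaws open and shut, and the axes are right-handed (so a half turn about z gives the same grasp; the last joint's range is limited). The gripper opens to 92 mm and grips with 3 to 60 N. Pads are 19 mm wide; open, the fingers measure 130 mm over their backs; the gripper's body (75 mm by 190 mm) begins 47 mm behind the grasp point.
Start: joints at [-1.296, 0.342, 1.524, -0, 1.275, -0.146], TCP at [214.482, -479.212, 205.241] pointing down, gripper open.
Joint ranges: [-2.53, 2.53], [-0.77, 2.02], [0.04, 2.7], [-1, 4.14], [0.28, 2.66], [-3.11, 3.11]. Speed limits (rad/s): [2.57, 2.57, 3.14, 3.14, 3.14, 3.14].

### API

Orientations are given as [roll, pitch, yaw] about the fixed x, y, z axes, in that order (R = Rz(yaw) Ry(pitch) Rx(roll)).
In Python, from plant import bot gives the robot as it stands.
- The arm moves only by the shell command python3 -m pendant 'ROWS' [OPENING]. ROWS is JSON, a list of rows, each an object with "linear": the shift along the world's x, y, z in mm, a list of three; "twist": the turn about the world's z in degrees. In form: [{"linear": [x, y, z], "twist": twist}, ...]. A call has 1 to 20 rows; each row is the pose to reach, as a shift and turn from the pose commanded when the call began; what a row does not reach only later rows make up. A row lasts 1/8 s, in which the tool goes at most 62.5 mm and 10.7 degrees, less where a joint would pass 70% of its speed; a pose out of reach is approached as far as the arm can. A call with a gripper value outside its range is refused whole. OPENING is the closure in counts, from 0 (fully open) to 255 (shut), set as the call begins (- or left out, the last holds). The fingers move at their own pace and stop on an object; the grip force is fixed at half the most. Time passes only in rows, so rows that repeat a pose let the fingers close. It gives the time, the measured TCP pose, the force and the opening at its end, in the units of the state.
- bot.get_obs(): the state, without advancing time (a new reading comes with each control period).
- bot.capture(name): name is "scene" or "side" or "wrist"; returns a dict with "frame" (384x512x3 uint8, blue, green, red), "z_map" (384x512 float32, mm along the optical axis (not along the pixel's ray), 0 where there is no reading), "fx", "fy", "cx", "cy" (pixels), "k1" (the pictures are not rectified: a ray, as slopes to the right and down, at radius r is drawn at 1 + k1 r^2 times it, then the intrinsics apply), "rvec" (rotation vector, rad) and "tvec" (3), from world to camera coordinates, as OpenCV has them. Camera axes: x right, y down, z forward; pixel columns grow to the right and rows downward; lengths in mm; the calibration is good to about 2 mm. A picture is of the moment at which its call begins.
- bot.close_job(): hands the job in, once; it reports no verdict.
The state is a dict: "time": time; "joint_positions": joint angles; "dq": joint speeds; "tau": joint torques, N m; "tool_pos": TCP position; "tcp_rot": TCP orientation; "contact_force": force on the tool from outside, world axes, zero at the start; "moment": the same for the moment, N m; "grip_width": finger opening in mm.
Only numpy, scipy, OpenCV 4.12 (cv2) and the standard library are available. Lean on these libraries where they do the work, as an engineer would, in place of code of your own. Each camera call takes 0.05 s, during which the arm holds its last target. There are 200 camera calls.

### The job

Take the stylus from its stand and, with its tip, slide the six small white switches on the grey selector box so that each is fully on (away from you, at the green line) where the vial at the same place in the blue rack on the white tray, counted from the left, has a red cap, and fully off (towards you) where the cap is another colour. Then put the stylus back in its stand, upright with its ball resting in the cup. Touch the box only with the stylus, and do not push or knock over anything else.

Things in the scene. Friction and masses are not known exactly. Their poses are not given: they have to be found in the camera images.
- selector: Selector box, fixed to the worktop: grey enclosure 95 (x) x 130 (y) x 36 mm high, white top plate, and on it a raised blue switch bank 32 x 66 mm whose face is 42 mm above the worktop. Origin: centre of its underside on the worktop; +x of the box points away from the robot (within about 0.45 rad), +y to the left.
- bank (a point): Centre of the bank's upper face (10 mm nearer the robot than the box's centre, 42 mm up). Six white nubs in a row along the box's y axis at 9 mm pitch, switch 1 leftmost (+22.5 mm), switch 6 at -22.5 mm. Nubs are 5 x 5 mm and stand 8 mm above the face; along the box's x axis a nub's centre lies at (joint value - 5 mm) from this point.
- switch_1 (a joint): Slide switch 1 counted from the left: 0 = off (nub at the end of its slot nearer the robot), 0.010 m = on (fully away from the robot, at the green line). Needs about 0.6 N, stays where it is left, hard stops at both ends.
- switch_2 (a joint): Slide switch 2 counted from the left: 0 = off (nub at the end of its slot nearer the robot), 0.010 m = on (fully away from the robot, at the green line). Needs about 0.6 N, stays where it is left, hard stops at both ends.
- switch_3 (a joint): Slide switch 3 counted from the left: 0 = off (nub at the end of its slot nearer the robot), 0.010 m = on (fully away from the robot, at the green line). Needs about 0.6 N, stays where it is left, hard stops at both ends.
- switch_4 (a joint): Slide switch 4 counted from the left: 0 = off (nub at the end of its slot nearer the robot), 0.010 m = on (fully away from the robot, at the green line). Needs about 0.6 N, stays where it is left, hard stops at both ends.
- switch_5 (a joint): Slide switch 5 counted from the left: 0 = off (nub at the end of its slot nearer the robot), 0.010 m = on (fully away from the robot, at the green line). Needs about 0.6 N, stays where it is left, hard stops at both ends.
- switch_6 (a joint): Slide switch 6 counted from the left: 0 = off (nub at the end of its slot nearer the robot), 0.010 m = on (fully away from the robot, at the green line). Needs about 0.6 N, stays where it is left, hard stops at both ends.
- stylus_tip (a point): Lower end (very tip) of the stylus, a pen-like tool 140 mm long, upright in its stand, round about its own z axis (z from tip to handle): white tip 3.5 mm thick for 16 mm, steel shank 7 mm thick, a ball-shaped orange shoulder 28 mm in diameter centred 68 mm above the tip, then a black round handle 15 mm thick from 82 to 140 mm. 60 g (varies), heavy at the shank.
- stylus_grip (a point): Centre of the stylus' black handle, 111 mm above its tip: grip it here (15 mm thick, 58 mm of handle).
- stand_seat (a point): Centre of the mouth of the stylus stand at rim height, 78 mm above the worktop, z up. Fixed: round foot 52 mm in diameter, thin tube, and on it a black concave cup, 37 mm wide inside at the rim, narrowing 14 mm deep to a bore 16 mm wide that is free down to 5 mm above the worktop. The ball of the stylus rests in the cup and centres itself; the tip then hangs 8.5 mm above the worktop.
- rack: Fixed blue rack of six vials on a white tray (another blue rack, far right, has no tray): 168 mm along its y axis, which points left (within 0.2 rad). Origin: centre of its underside, 4 mm up. Place n belongs to switch n: place 1 leftmost (y = +67.5 mm), pitch 27 mm, place 6 at -67.5 mm. All filled, in any order: 3 red caps, 2 white, 1 blue. Vials reach 70 mm above the worktop.
- red_a_cap (a point): Cap of one of the three vials with a red cap (17 mm in diameter; this point is on the vial's axis, 63 mm above the worktop). It stands in one of the rack's places.
- red_b_cap (a point): Cap of one of the three vials with a red cap (17 mm in diameter; this point is on the vial's axis, 63 mm above the worktop). It stands in one of the rack's places.
- red_c_cap (a point): Cap of one of the three vials with a red cap (17 mm in diameter; this point is on the vial's axis, 63 mm above the worktop). It stands in one of the rack's places.
- wash_bottle: Bystander, loose: white wash bottle with red spout, 63 mm body, body 164 mm and spout 208 mm high; its body's axis lies 22 mm along +y from the origin. Origin: centre of its underside.
- orange_dropper: Bystander, loose: dropper bottle with an orange cap, 28 mm in diameter, 74 mm high, standing. Origin: centre of its underside.
- white_dropper: Bystander, loose: dropper bottle with a white cap, 28 mm in diameter, 64 mm high, standing. Origin: centre of its underside.
- green_dropper: Bystander, loose: dropper bottle with a green cap, 28 mm in diameter, 69 mm high, standing. Origin: centre of its underside.
- bench_timer: Bystander, loose: small white timer, 62 x 66 x 20 mm. Origin: centre of its underside.
- snips: Bystander, loose: small snips with red grips, 125 x 46 x 12 mm, lying flat. Origin: centre of its underside.
- sample_bottle: Bystander, stands firm: white open bottle with a purple band, 70 mm in diameter, 148 mm high, between box and stand. Origin: centre of its underside.
There are look-alikes about, which are no part of the job. Leave any orange or purple look-alike of the part that bears stand_seat alone.

How it is judged (in metres and radians):
At the end, for the whole second after the job is handed in: Switches at places with a red-capped vial read above 8 mm of their 10 mm travel, all others below 2 mm. The stylus is in its stand: tip and handle each within 8 mm of the cup's axis sideways, tip less than 16 mm above the worktop, tilt under 0.15 rad ((y of red_a_cap in the frame of rack below 0.054 m or y of red_a_cap in the frame of rack above 0.081 m or value of joint switch_1 above 0.008 m) and (y of red_b_cap in the frame of rack below 0.054 m or y of red_b_cap in the frame of rack above 0.081 m or value of joint switch_1 above 0.008 m) and (y of red_c_cap in the frame of rack below 0.054 m or y of red_c_cap in the frame of rack above 0.081 m or value of joint switch_1 above 0.008 m) and (y of red_a_cap in the frame of rack between 0.054 and 0.081 m or y of red_b_cap in the frame of rack between 0.054 and 0.081 m or y of red_c_cap in the frame of rack between 0.054 and 0.081 m or value of joint switch_1 below 0.002 m) and (y of red_a_cap in the frame of rack below 0.027 m or y of red_a_cap in the frame of rack above 0.054 m or value of joint switch_2 above 0.008 m) and (y of red_b_cap in the frame of rack below 0.027 m or y of red_b_cap in the frame of rack above 0.054 m or value of joint switch_2 above 0.008 m) and (y of red_c_cap in the frame of rack below 0.027 m or y of red_c_cap in the frame of rack above 0.054 m or value of joint switch_2 above 0.008 m) and (y of red_a_cap in the frame of rack between 0.027 and 0.054 m or y of red_b_cap in the frame of rack between 0.027 and 0.054 m or y of red_c_cap in the frame of rack between 0.027 and 0.054 m or value of joint switch_2 below 0.002 m) and (y of red_a_cap in the frame of rack below 5.20417e-18 m or y of red_a_cap in the frame of rack above 0.027 m or value of joint switch_3 above 0.008 m) and (y of red_b_cap in the frame of rack below 5.20417e-18 m or y of red_b_cap in the frame of rack above 0.027 m or value of joint switch_3 above 0.008 m) and (y of red_c_cap in the frame of rack below 5.20417e-18 m or y of red_c_cap in the frame of rack above 0.027 m or value of joint switch_3 above 0.008 m) and (y of red_a_cap in the frame of rack between 5.20417e-18 and 0.027 m or y of red_b_cap in the frame of rack between 5.20417e-18 and 0.027 m or y of red_c_cap in the frame of rack between 5.20417e-18 and 0.027 m or value of joint switch_3 below 0.002 m) and (y of red_a_cap in the frame of rack below -0.027 m or y of red_a_cap in the frame of rack above 1.73472e-18 m or value of joint switch_4 above 0.008 m) and (y of red_b_cap in the frame of rack below -0.027 m or y of red_b_cap in the frame of rack above 1.73472e-18 m or value of joint switch_4 above 0.008 m) and (y of red_c_cap in the frame of rack below -0.027 m or y of red_c_cap in the frame of rack above 1.73472e-18 m or value of joint switch_4 above 0.008 m) and (y of red_a_cap in the frame of rack between -0.027 and 1.73472e-18 m or y of red_b_cap in the frame of rack between -0.027 and 1.73472e-18 m or y of red_c_cap in the frame of rack between -0.027 and 1.73472e-18 m or value of joint switch_4 below 0.002 m) and (y of red_a_cap in the frame of rack below -0.054 m or y of red_a_cap in the frame of rack above -0.027 m or value of joint switch_5 above 0.008 m) and (y of red_b_cap in the frame of rack below -0.054 m or y of red_b_cap in the frame of rack above -0.027 m or value of joint switch_5 above 0.008 m) and (y of red_c_cap in the frame of rack below -0.054 m or y of red_c_cap in the frame of rack above -0.027 m or value of joint switch_5 above 0.008 m) and (y of red_a_cap in the frame of rack between -0.054 and -0.027 m or y of red_b_cap in the frame of rack between -0.054 and -0.027 m or y of red_c_cap in the frame of rack between -0.054 and -0.027 m or value of joint switch_5 below 0.002 m) and (y of red_a_cap in the frame of rack below -0.081 m or y of red_a_cap in the frame of rack above -0.054 m or value of joint switch_6 above 0.008 m) and (y of red_b_cap in the frame of rack below -0.081 m or y of red_b_cap in the frame of rack above -0.054 m or value of joint switch_6 above 0.008 m) and (y of red_c_cap in the frame of rack below -0.081 m or y of red_c_cap in the frame of rack above -0.054 m or value of joint switch_6 above 0.008 m) and (y of red_a_cap in the frame of rack between -0.081 and -0.054 m or y of red_b_cap in the frame of rack between -0.081 and -0.054 m or y of red_c_cap in the frame of rack between -0.081 and -0.054 m or value of joint switch_6 below 0.002 m) and horizontal distance between each of stylus_tip, stylus_grip and stand_seat below 0.008 m and z of stylus_tip in the frame of stand_seat below -0.062 m and angle between stylus_tip's own z axis and vertical below 0.15 rad); the robot touches nothing.
It fails at once if the robot itself touches the selector box (over 1 N) (contact force between any of the fingers, the arm and selector above 1 N).
It fails at once if a bystander is pushed more than 30 mm away (distance of any of wash_bottle, orange_dropper, white_dropper, green_dropper, bench_timer, snips from where it was at the start of the episode above 0.03 m).
It fails at once if a bystander is knocked over (tipped by more than 0.5 rad) (angle between any of wash_bottle, orange_dropper, white_dropper, green_dropper, bench_timer, snips's own z axis and vertical above 0.5 rad).
It fails at once if the sample bottle is pushed (over 5 N) (contact force between any of the fingers, the arm and sample_bottle above 5 N).
It also fails if it takes over 59 s, if anything falls off the work surface, if the arm or the gripper's body presses on something with over 40 N, if the wrist force passes 120 N, or if a joint passes its speed limit or range.

## Working session

There is one attempt and no reset: what is moved stays moved. The work goes in short steps, Python scripts to look and compute and a shell command to move; the robot and the scene stay as the last step left them, time stands still between calls to the robot, and variables do not carry over. Pictures are saved under pics/ and viewed, about 8 in all and at most 12, crops included, and the job is handed in when it is done.

```bash
mkdir -p pics; ls; cat > h.py <<'E'
import numpy as np, cv2
from plant import bot
def cap(n):
    c=bot.capture(n); c['R']=cv2.Rodrigues(np.array(c['rvec'],float))[0]; c['t']=np.array(c['tvec'],float).ravel(); return c
def ray(c,u,v):
    d=np.array([(u-c['cx'])/c['fx'],(v-c['cy'])/c['fy']]); s=d.copy()
    for _ in range(20): s=d/(1+c['k1']*(s@s))
    return c['R'].T@np.array([s[0],s[1],1.]), -c['R'].T@c['t']
def onz(c,u,v,z):
    d,o=ray(c,u,v); return o+d*(z-o[2])/d[2]
def depth(c,u,v):
    d,o=ray(c,u,v); return o+d*float(c['z_map'][int(round(v)),int(round(u))])
def proj(c,P):
    p=c['R']@np.array(P,float)+c['t']; s=p[:2]/p[2]; s=s*(1+c['k1']*(s@s)); return np.array([c['fx']*s[0]+c['cx'],c['fy']*s[1]+c['cy']])
E
python3 - <<'E'
from h import *
import pickle
for n in ("scene","side","wrist"):
    c=cap(n); pickle.dump(c,open(n+'.pkl','wb'))
    print(n,c['fx'],c['k1'],(-c['R'].T@c['t']).round(0))
    if n!='wrist': cv2.imwrite(f'pics/{n}0.png',cv2.resize(c['frame'],(800,600),interpolation=cv2.INTER_CUBIC))
print(bot.get_obs())
E
```

```text
pics
scene 469.8940850346628 -0.061344189190383744 [   47. -1137.  1089.]
side 472.8804370329825 -0.061034629138316726 [  399. -1438.   599.]
wrist 267.60542194205 -0.04754070065001558 [ 285. -448.  384.]
{'time': 0.15, 'joint_positions': array([-1.29602448e+00,  3.42541928e-01,  1.52478336e+00, -9.16490614e-06,
        1.27540318e+00, -1.45991247e-01]), 'dq': array([-0.00074444, -0.00259684, -0.000887  ,  0.0003261 ,  0.00125651,
       -0.00039951]), 'tau': array([ 1.03697981e-03, -4.31468689e+01, -2.44354481e+01,  7.17574591e-02,
        5.36934449e-02, -9.35319235e-05]), 'tool_pos': array([ 214.37270089, -478.88258083,  204.72036692]), 'tcp_rot': array([-3.14143609e+00,  1.12500707e-03, -1.15003047e+00]), 'contact_force': array([ 0.40713837,  0.2723472 , -1.14054719]), 'moment': array([ 0.01493755,  0.00278921, -0.00612414]), 'grip_width': 92.03251497835366}
```

View pics/scene0.png

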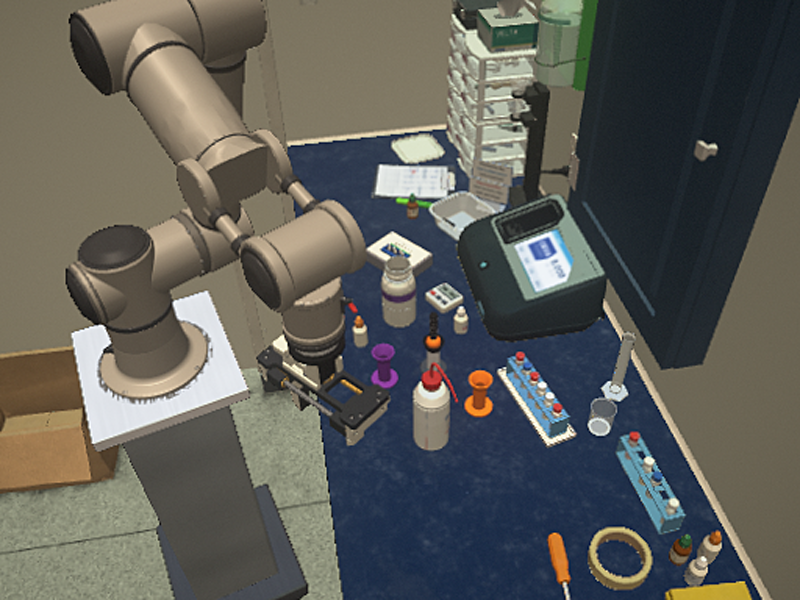

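View pics/side0.png

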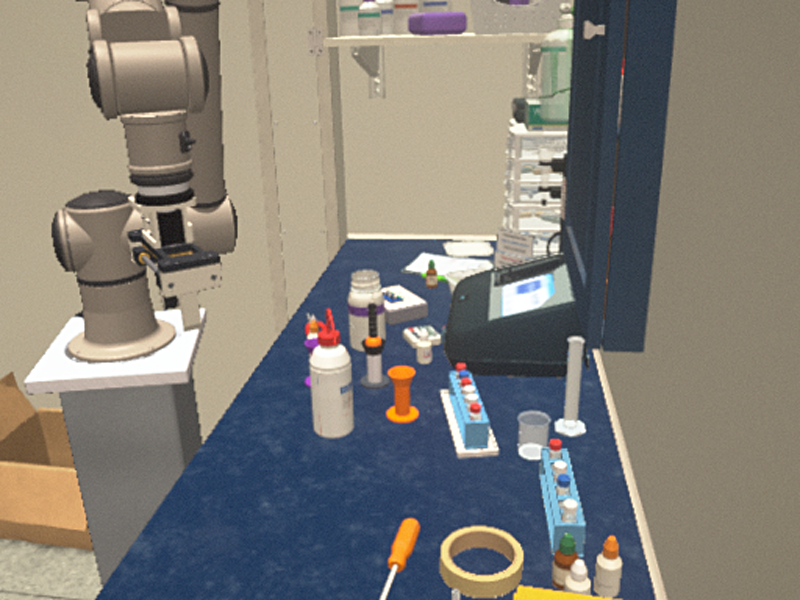

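The scene shows the stylus with its orange ball at (432,340) in a stand behind the wash bottle (432,410). The purple (383,365) and orange (480,390) stands are look-alikes. The box is at (398,255) and the rack on the tray at (537,398). The other rack, at (650,480), has no tray. I'll enlarge the parts that matter.

```bash
python3 - <<'E'
from h import *
import pickle
s=pickle.load(open('scene.pkl','rb'));d=pickle.load(open('side.pkl','rb'))
def cr(c,x0,y0,w,h): return cv2.resize(c['frame'][y0:y0+h,x0:x0+w],(400,300),interpolation=cv2.INTER_CUBIC)
a=np.hstack([cr(s,310,216,72,54+15-15),cr(d,270,225,72,54)])
b=np.hstack([cr(s,225,140,80,60),cr(s,245,185,64,48)])
cv2.imwrite('pics/crop1.png',np.vstack([a,b]))
E
```

```text
(no output)
```

View pics/crop1.png

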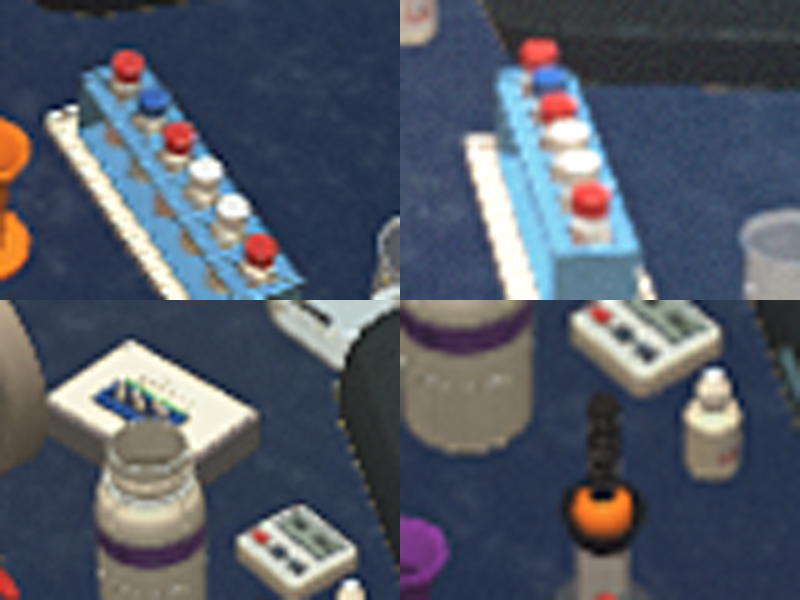

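Rack from the left (far side): red, blue, red, white, white, red, and both views agree. So switches 1, 3 and 6 go on. The stylus is at (605,500) in the crop, in the black cup. The box is partly behind the purple-banded bottle. Next I measure.

```bash
python3 - <<'E'
from h import *
import pickle
cs={n:pickle.load(open(n+'.pkl','rb')) for n in ('scene','side')}
def tri(ps):
    A=np.zeros((3,3));b=np.zeros(3)
    for n,(u,v) in ps:
        d,o=ray(cs[n],u,v);d/=np.linalg.norm(d);M=np.eye(3)-np.outer(d,d);A+=M;b+=M@o
    X=np.linalg.solve(A,b);return X.round(1),[ (proj(cs[n],X)-p).round(1) for n,p in ps]
# orange ball blobs, all
for n,c in cs.items():
    hsv=cv2.cvtColor(c['frame'],cv2.COLOR_BGR2HSV)
    for name,m in (('orange',cv2.inRange(hsv,(6,150,120),(18,255,255))),('red',cv2.inRange(hsv,(0,150,90),(4,255,255))|cv2.inRange(hsv,(174,150,90),(180,255,255))),('purple',cv2.inRange(hsv,(130,80,50),(150,255,255)))):
        k,l,st,ce=cv2.connectedComponentsWithStats(m)
        for i in range(1,k):
            if st[i,4]>12: 
                u,v=ce[i]; print(n,name,st[i].tolist(),ce[i].round(1),depth(c,u,v).round(0))
# world cloud of scene
for n,c in cs.items():
    P=np.array([[depth(c,u,v) for u in range(512)] for v in range(384)]); np.save(n+'P.npy',P)
    M=(c['z_map']>0)
    x,y,z=P[...,0],P[...,1],P[...,2]
    m=M&(x>250)&(x<700)&(y>-450)&(y<450)
    # topdown map 2mm
    H=np.zeros((450,450,3),np.uint8); Z=np.full((450,450),-1e9)
    for p,col in zip(P[m],c['frame'][m]):
        i=int((450-p[1])/2);j=int((p[0]-250)/2)
        if 0<=i<450 and 0<=j<450 and p[2]>Z[i,j]: Z[i,j]=p[2];H[i,j]=col
    b=cv2.inRange(cv2.cvtColor(c['frame'],cv2.COLOR_BGR2HSV),(0,0,150),(180,60,255))>0
    q=P[m&b&(abs(z-36)<5)&(y>-100)&(y<350)&(x<560)]; print(n,len(q),np.percentile(q,[1,50,99],axis=0).round(0) if len(q) else '')
    np.save(n+'_H.npy',H)
    # tall parts
    for nm,(lo,hi) in {'sample':(60,148),'all>100':(100,230)}.items():
        q=P[m&(z>lo)&(z<hi)]; 
        if len(q): 
            g=np.unique((q[:,:2]/20).round().astype(int)*20,axis=0,return_counts=True); print(nm,[(a.tolist(),int(k)) for a,k in zip(*g) if k>8])
E
```

```text
scene orange [227, 202, 5, 8, 26] [229.3 205.7] [ 392. -150.   66.]
scene orange [273, 215, 9, 7, 50] [277.  218.5] [ 489. -285.   90.]
scene orange [297, 237, 18, 30, 375] [306.3 252. ] [ 521. -407.   50.]
scene orange [350, 341, 15, 32, 285] [357.4 356.3] [ 481. -729.   24.]
scene orange [455, 340, 7, 8, 38] [458.2 343.4] [ 693. -829.   72.]
scene red [223, 194, 6, 6, 22] [225.5 196.5] [416. -50.  10.]
scene red [331, 225, 5, 6, 21] [332.7 227.6] [ 625. -377.   74.]
scene red [270, 232, 23, 25, 189] [278.7 242.7] [ 419. -430.  167.]
scene red [340, 238, 4, 6, 20] [341.6 240.8] [ 623. -429.   69.]
scene red [354, 258, 6, 6, 24] [356.4 260.7] [ 618. -511.   73.]
scene red [403, 276, 6, 6, 25] [405.4 278.8] [ 702. -618.   68.]
scene purple [245, 186, 21, 7, 56] [254.8 190.1] [ 482. -145.   90.]
scene purple [237, 219, 18, 30, 362] [245.4 234.3] [ 392. -270.   54.]
side orange [198, 205, 6, 8, 38] [200.5 208.8] [ 393. -143.   59.]
side orange [234, 215, 10, 7, 50] [238.6 218.5] [ 493. -286.   83.]
side orange [247, 234, 21, 37, 405] [256.9 250.6] [ 525. -410.   49.]
side orange [248, 3
[... 4577 characters left out ...]
240], 20), ([680, -220], 17), ([680, -200], 20), ([680, -180], 18), ([680, -160], 17), ([680, -140], 17), ([680, -120], 12), ([680, -100], 14), ([680, -80], 9), ([680, -60], 10), ([700, -300], 68), ([700, -260], 10), ([700, -220], 10), ([700, -200], 10), ([700, -180], 9)]
all>100 [([380, -440], 15), ([380, -420], 19), ([400, -440], 156), ([400, -420], 51), ([420, -440], 183), ([420, -420], 59), ([440, -440], 81), ([440, -420], 41), ([460, -120], 15), ([480, -280], 18), ([480, -140], 80), ([480, -120], 34), ([480, -100], 14), ([500, -280], 78), ([500, -140], 104), ([500, -100], 9), ([500, -80], 31), ([520, -140], 38), ([520, -120], 39), ([520, -100], 13), ([680, -280], 12), ([700, -300], 13)]
```

Switch targets: 1, 3 and 6 on, 2, 4 and 5 off. The stylus is at about (492,-280), the sample bottle at about (495,-112) and the wash bottle at about (415,-425). I'll lift, then move above the stylus with the jaws turned along x.

```bash
python3 -m pendant '[{"linear":[0,0,60],"twist":0},{"linear":[20,10,115],"twist":10},{"linear":[60,40,115],"twist":20},{"linear":[110,80,115],"twist":30},{"linear":[160,115,115],"twist":40},{"linear":[210,150,115],"twist":50},{"linear":[255,185,115],"twist":60},{"linear":[278,202,115],"twist":66},{"linear":[278,202,115],"twist":66},{"linear":[278,202,115],"twist":66}]' 0
python3 - <<'E'
from h import *
import pickle
c=cap('wrist');pickle.dump(c,open('w1.pkl','wb'))
print((-c['R'].T@c['t']).round(0),c['R'].round(2).tolist())
cv2.imwrite('pics/w1.png',cv2.resize(c['frame'],(800,600),interpolation=cv2.INTER_CUBIC))
E
```

```text
time: 1.4
tool_pos: [491.9, -277.6, 320.0]
tcp_rot: [-3.142, 0.001, 0.0]
contact_force: [-0.2, -0.7, 0.2]
grip_width: 91.7
[ 493. -201.  499.] [[1.0, 0.0, -0.0], [0.0, -0.96, 0.28], [-0.0, -0.28, -0.96]]
```

View pics/w1.png

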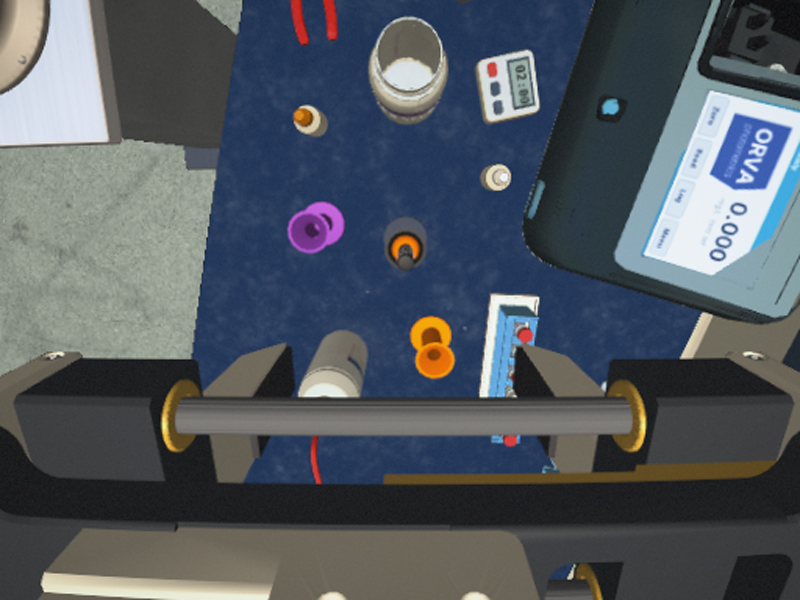

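The wrist view shows the stylus ball at (405,248), its handle top at (404,262), the purple and orange look-alikes to the left and below, and the sample bottle above. I'll refine the stylus axis.

```bash
python3 - <<'E'
from h import *
import pickle
c=pickle.load(open('w1.pkl','rb'))
hsv=cv2.cvtColor(c['frame'],cv2.COLOR_BGR2HSV)
roi=np.zeros(hsv.shape[:2],np.uint8);roi[135:180,240:280]=255
o=cv2.inRange(hsv,(4,120,80),(20,255,255))&roi
pts=cv2.findNonZero(o);cc,r=cv2.minEnclosingCircle(pts);print('orange',cc,r,onz(c,*cc,76.5+3).round(1))
g=cv2.cvtColor(c['frame'],cv2.COLOR_BGR2GRAY)
# dark neutral (cup, handle): low saturation 
k=(cv2.inRange(hsv,(0,0,0),(180,110,110))|o)&roi
n,l,st,ce=cv2.connectedComponentsWithStats(k)
i=1+st[1:,4].argmax();cnt=cv2.findContours((l==i).astype(np.uint8),0,2)[0][0]
cc,r=cv2.minEnclosingCircle(cnt);print('dark',st[i],cc,r,onz(c,*cc,78).round(1), 'ell',cv2.fitEllipse(cnt))
for X,Y in ((490,-280),(492,-278),(494,-278)):
    print([proj(c,(X,Y,z)).round(1).tolist() for z in (0,78,148.5)])
cv2.imwrite('pics/w1c.png',cv2.resize(c['frame'][135:180,230:290],(800,600),interpolation=cv2.INTER_CUBIC))
for nm in('scene','side'):
    s=pickle.load(open(nm+'.pkl','rb'))
    for X,Y in ((492,-278),):print(nm,[proj(s,(X,Y,z)).round(1).tolist() for z in (76.5,148.5)])
    h=cv2.cvtColor(s['frame'],cv2.COLOR_BGR2HSV); o=cv2.inRange(h,(4,150,100),(20,255,255)); q=np.zeros_like(o); q[205:228,228:290]=255
    q=cv2.findNonZero(o&q);print(cv2.boundingRect(q),cv2.minEnclosingCircle(q))
E
```

```text
orange (259.02630615234375, 158.65789794921875) 9.125638008117676 [ 494.3 -271.8   79.5]
dark [245 138  29  36 808] (259.0, 155.5) 17.614013671875 [ 494.3 -267.    78. ] ell ((258.9991149902344, 155.16339111328125), (29.037405014038086, 34.54184341430664), 0.22470290958881378)
[[256.6, 155.9], [256.3, 163.6], [256.0, 173.3]]
[[257.6, 154.8], [257.6, 162.3], [257.5, 171.9]]
[[258.7, 154.8], [258.8, 162.3], [258.9, 171.9]]
scene [[276.9, 219.6], [277.0, 202.3]]
(228, 205, 54, 18) ((254.5, 212.5), 27.540977478027344)
side [[238.1, 219.7], [237.1, 194.7]]
(233, 215, 11, 7) ((238.10000610351562, 218.5), 5.124545574188232)
```

View pics/w1c.png

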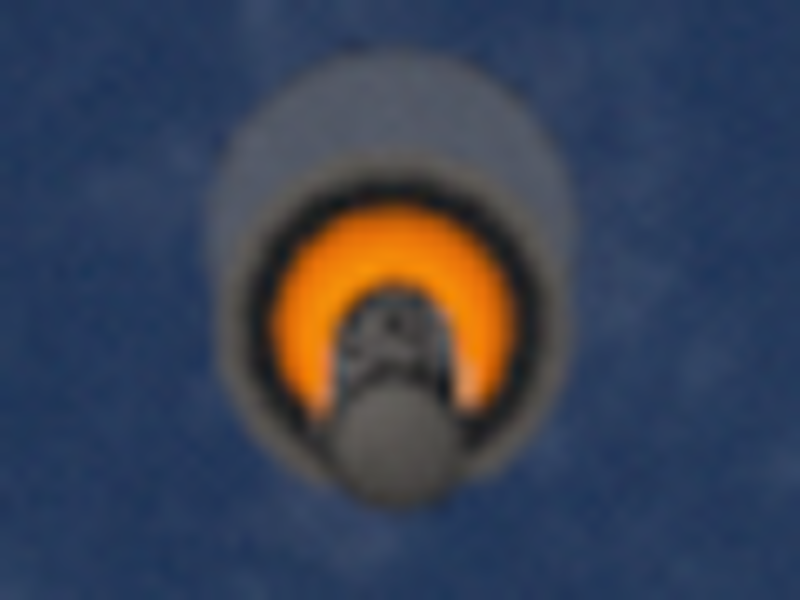

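The stylus axis is at about (494.5,-272.5). The wrist camera's foot, rim and handle top agree to about 1 mm; the far cameras are coarser. I'll descend and grip.

```bash
python3 -m pendant '[{"linear":[2.5,5,-60],"twist":0},{"linear":[2.5,5,-120],"twist":0},{"linear":[2.5,5,-170],"twist":0},{"linear":[2.5,5,-200],"twist":0},{"linear":[2.5,5,-219],"twist":0},{"linear":[2.5,5,-219],"twist":0},{"linear":[2.5,5,-219],"twist":0}]' 0 && python3 -m pendant '[{"linear":[0,0,0],"twist":0},{"linear":[0,0,0],"twist":0},{"linear":[0,0,0],"twist":0},{"linear":[0,0,0],"twist":0},{"linear":[0,0,0],"twist":0},{"linear":[0,0,0],"twist":0},{"linear":[0,0,0],"twist":0},{"linear":[0,0,0],"twist":0}]' 255
```

```text
time: 2.33
tool_pos: [495.1, -273.2, 102.3]
tcp_rot: [3.141, -0.001, 0.0]
contact_force: [-0.7, -0.2, 1.2]
grip_width: 91.4
time: 3.32
tool_pos: [495.0, -272.2, 101.2]
tcp_rot: [-3.142, -0.0, 0.002]
contact_force: [0.4, -0.3, 0.1]
grip_width: 16.5
```

```bash
python3 -m pendant '[{"linear":[0,0,20],"twist":0},{"linear":[0,0,60],"twist":0},{"linear":[0,0,110],"twist":0},{"linear":[0,0,150],"twist":0},{"linear":[0,0,170],"twist":0},{"linear":[0,30,170],"twist":0},{"linear":[0,75,170],"twist":0},{"linear":[0,125,170],"twist":0},{"linear":[0,175,170],"twist":0},{"linear":[0,220,170],"twist":0},{"linear":[0,240,170],"twist":0},{"linear":[0,240,170],"twist":0},{"linear":[0,240,170],"twist":0}]'
python3 - <<'E'
from h import *
import pickle
c=cap('wrist');pickle.dump(c,open('w2.pkl','wb'))
print((-c['R'].T@c['t']).round(0),bot.get_obs()['grip_width'])
cv2.imwrite('pics/w2.png',cv2.resize(c['frame'],(800,600),interpolation=cv2.INTER_CUBIC))
E
```

```text
time: 4.95
tool_pos: [495.0, -32.8, 271.2]
tcp_rot: [3.141, 0.0, 0.002]
contact_force: [-0.1, -0.5, -0.4]
grip_width: 14.0
[496.  44. 450.] 13.891346023637414
```

View pics/w2.png

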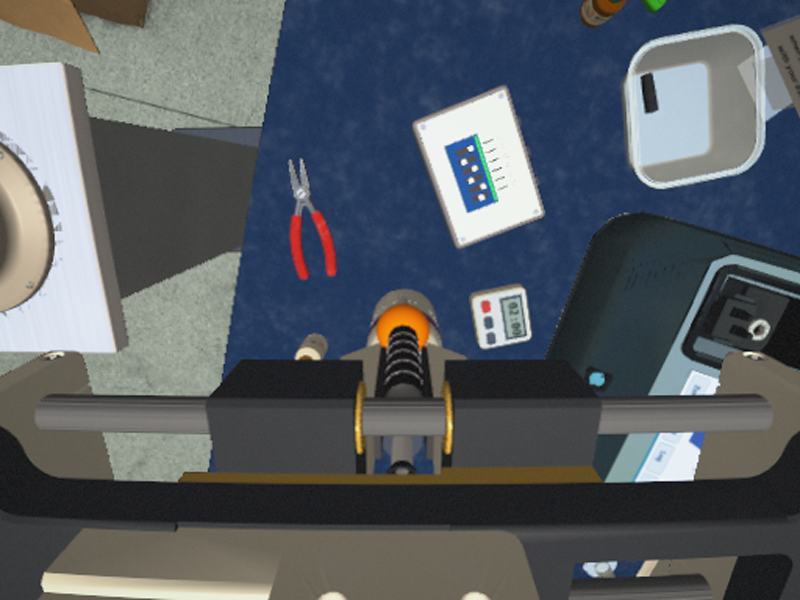

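The wrist view shows the stylus held with its ball at (402,328). The box's plate is at (480,165), with the blue bank at (470,172) and its green line on the +x side. Now I measure the plate, the nubs and the stylus tip.

```bash
python3 - <<'E'
from h import *
import pickle
c=pickle.load(open('w2.pkl','rb'))
hsv=cv2.cvtColor(c['frame'],cv2.COLOR_BGR2HSV)
roi=np.zeros(hsv.shape[:2],np.uint8);roi[50:165,258:355]=255
w=cv2.inRange(hsv,(0,0,150),(180,50,255))&roi
cnts=cv2.findContours(w,0,2)[0];cn=cv2.convexHull(max(cnts,key=cv2.contourArea))
P=np.array([onz(c,*p[0],36)[:2] for p in cn.astype(float)],np.float32)
r=cv2.minAreaRect(P);print('plate',r)
y=r[2]
bx=cv2.boxPoints(r);
# long axis dir
e=[bx[1]-bx[0],bx[2]-bx[1]];L=max(e,key=np.linalg.norm);L=L/np.linalg.norm(L);L=L if L[1]>0 else -L
yaw=np.arctan2(-L[0],L[1]);X=np.array([L[1],-L[0]]);C=np.array(r[0]);print('yaw',yaw,'C',C,'bank',C-10*X)
b=cv2.inRange(hsv,(100,100,60),(125,255,255))&roi
m2=cv2.fillPoly(np.zeros_like(roi),[cn],255);m2=cv2.erode(m2,np.ones((9,9)))
B=cv2.convexHull(cv2.findNonZero(b&m2));Q=np.array([onz(c,*p[0],42)[:2] for p in B.astype(float)],np.float32);print('bank',cv2.minAreaRect(Q))
bank=np.array(cv2.minAreaRect(Q)[0])
for i in range(6):
    yy=22.5-9*i
    print(i+1,[proj(c,(*(bank+X*x+L*yy),50)).round(1).tolist() for x in(-5,5)])
cv2.imwrite('pics/w2c.png',cv2.resize(c['frame'][75:145,270:345+18],(797,600),interpolation=cv2.INTER_CUBIC))
for n in('scene','side'):
    s=cap(n);pickle.dump(s,open(n+'2.pkl','wb'))
    print(n,[proj(s,(495,-33,z)).round(1).tolist() for z in (179,179+68,179+140)])
    a=s['frame']
    u,v=proj(s,(495,-33,220)).astype(int); cv2.imwrite(f'pics/{n}2c.png',cv2.resize(a[v-30:v+30,u-40:u+40],(400,300),interpolation=cv2.INTER_CUBIC));print(u-40,v-30)
a=np.hstack([cv2.imread('pics/scene2c.png'),cv2.imread('pics/side2c.png')])
b=cv2.resize(c['frame'][80:140,270:350],(400,300),interpolation=cv2.INTER_CUBIC)
cv2.imwrite('pics/m2.png',np.vstack([a,np.hstack([b,0*b])]))
E
```

```text
plate ((569.1325073242188, 49.452999114990234), (89.85404968261719, 125.24510955810547), 21.473949432373047)
yaw 0.37479126 C [569.13250732  49.45299911] bank [559.82666683  45.7922163 ]
bank ((559.2529296875, 45.325626373291016), (29.707073211669922, 64.52833557128906), 20.660913467407227)
1 [[293.6, 97.4], [300.2, 94.7]]
2 [[295.7, 103.5], [302.3, 100.9]]
3 [[297.7, 109.6], [304.3, 107.0]]
4 [[299.8, 115.6], [306.3, 113.0]]
5 [[301.8, 121.5], [308.3, 119.0]]
6 [[303.8, 127.4], [310.2, 124.9]]
scene [[242.8, 147.0], [241.9, 129.4], [240.8, 109.6]]
202 106
side [[230.3, 157.3], [229.4, 135.9], [228.4, 112.5]]
189 114
```

View pics/m2.png

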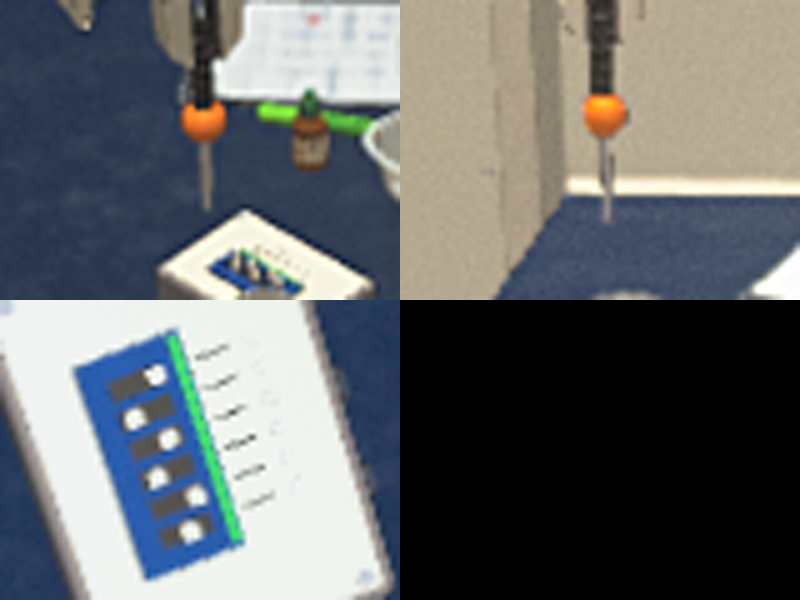

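The nubs now read 1 on, 2 off, 3 mid to on, 4 nearly off, 5 on and 6 mid. The tip appears in scene at (243,147) and in side at (230,157.5), within 0.5 px of straight below the TCP. The bank centre is about (559.6,45.6), with yaw about 0.37. I'll hover with the tip just short of nub 1 and check.

```bash
python3 -m pendant '[{"linear":[10,30,0],"twist":7},{"linear":[30,65,0],"twist":14},{"linear":[50,92,-20],"twist":21},{"linear":[53.7,97.7,-60],"twist":21},{"linear":[53.7,97.7,-100],"twist":21},{"linear":[53.7,97.7,-118],"twist":21},{"linear":[53.7,97.7,-118],"twist":21},{"linear":[53.7,97.7,-118],"twist":21}]'
python3 - <<'E'
from h import *
import pickle
c=cap('wrist');pickle.dump(c,open('w3.pkl','wb'))
p=proj(c,(548.65,65.5,60)).astype(int);print(proj(c,(548.65,65.5,60)),proj(c,(548.65,65.5,128)))
x0,y0=p[0]-60,p[1]-60;print(x0,y0)
cv2.imwrite('pics/w3c.png',cv2.resize(c['frame'][y0:y0+90,x0:x0+120],(800,600),interpolation=cv2.INTER_CUBIC))
bk=np.array([559.6,45.6]);X=np.array([.932,.362]);L=np.array([-.362,.932])
print([((proj(c,(*(bk+5*X+(22.5-9*i)*L),50))-(x0,y0))*6.667).round(0).tolist() for i in range(6)])
E
```

```text
time: 6.1
tool_pos: [549.4, 65.0, 154.2]
tcp_rot: [3.141, -0.002, 0.368]
contact_force: [0.4, 0.0, -0.9]
grip_width: 14.3
[256.40980382 186.13563719] [256.09552878 208.36028913]
196 126
[[452.0, 385.0], [451.0, 437.0], [451.0, 489.0], [451.0, 539.0], [451.0, 589.0], [451.0, 638.0]]
```

View pics/w3c.png

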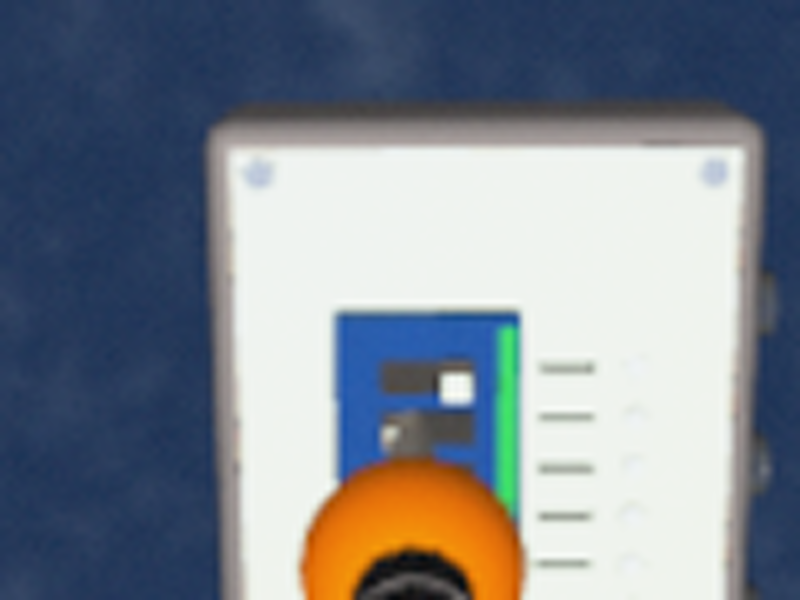

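The crop shows nub 1 at (457,387), against (452,385) predicted, so the model is within 1 mm. Nub 2 is off at (395,433), with the tip just in front of it. I'll lower the tip 1 mm further left for margin and probe nub 1 against its stop.

```bash
python3 -m pendant '[{"linear":[-0.4,0.9,-8],"twist":0},{"linear":[-0.4,0.9,-14.5],"twist":0},{"linear":[1.5,1.7,-14.5],"twist":0},{"linear":[2.4,2,-14.5],"twist":0},{"linear":[2.4,2,-14.5],"twist":0},{"linear":[2.4,2,-14.5],"twist":0}]'
for i in 1 2 3; do :; done
python3 -m pendant '[{"linear":[0.95,0.35,0],"twist":0},{"linear":[0.95,0.35,0],"twist":0},{"linear":[0.95,0.35,0],"twist":0}]'
python3 -m pendant '[{"linear":[0.95,0.35,0],"twist":0},{"linear":[0.95,0.35,0],"twist":0},{"linear":[0.95,0.35,0],"twist":0}]'
```

```text
time: 6.9
tool_pos: [551.1, 67.5, 138.9]
tcp_rot: [3.142, -0.0, 0.368]
contact_force: [1.0, 0.1, -0.6]
grip_width: 14.2
time: 7.28
tool_pos: [552.1, 67.8, 138.8]
tcp_rot: [3.142, -0.0, 0.368]
contact_force: [-0.2, 0.4, -0.9]
grip_width: 14.4
time: 7.65
tool_pos: [552.9, 68.2, 138.7]
tcp_rot: [-3.142, 0.0, 0.368]
contact_force: [0.4, 0.2, -0.5]
grip_width: 14.5
```

```bash
for k in 1; do python3 -m pendant '[{"linear":[0.95,0.35,0],"twist":0},{"linear":[0.95,0.35,0],"twist":0},{"linear":[0.95,0.35,0],"twist":0}]'; done
python3 -m pendant '[{"linear":[0.95,0.35,0],"twist":0},{"linear":[0.95,0.35,0],"twist":0},{"linear":[0.95,0.35,0],"twist":0}]'
python3 - <<'E'
from h import *
import pickle
c=cap('wrist');pickle.dump(c,open('w4.pkl','wb'))
o=bot.get_obs();print(o['contact_force'],o['moment'])
p=proj(c,(555,69,48));x0,y0=int(p[0])-32,int(p[1])-24;print(x0,y0,p,proj(c,(554.7,68.9,46)))
cv2.imwrite('pics/w4c.png',cv2.resize(c['frame'][y0:y0+48,x0:x0+64],(800,600),interpolation=cv2.INTER_CUBIC))
E
```

```text
time: 8.02
tool_pos: [553.7, 68.5, 138.6]
tcp_rot: [-3.142, 0.0, 0.368]
contact_force: [-1.6, -1.1, -0.2]
grip_width: 14.4
time: 8.4
tool_pos: [554.6, 68.9, 138.6]
tcp_rot: [-3.141, 0.001, 0.368]
contact_force: [-2.9, -0.6, -0.5]
grip_width: 14.2
[-3.41317204 -0.87651474  0.29074723] [-0.27931965  0.6947521   0.01097824]
225 163 [257.53209851 187.77052868] [257.23652588 187.24131593]
```

View pics/w4c.png

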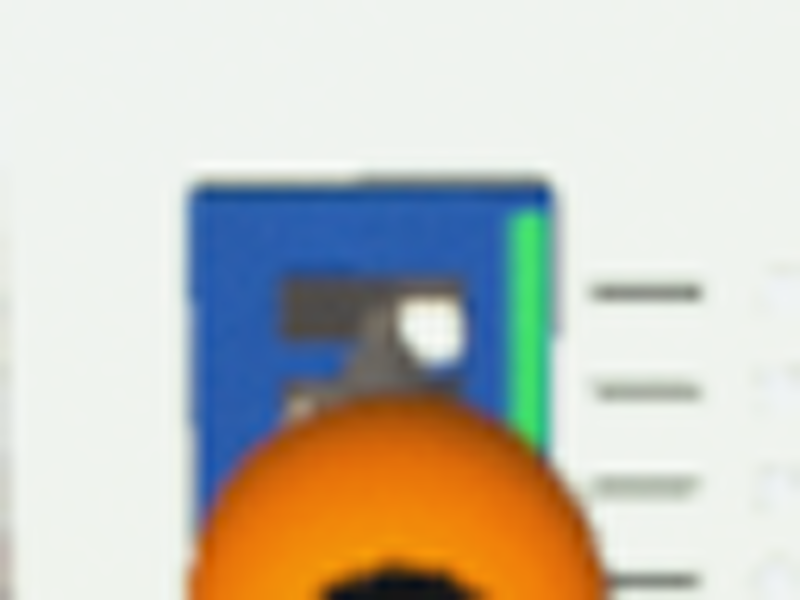

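The tip, at (380,310), presses nub 1 at (432,328) at its far stop with 3.4 N and sits in its row. Taking this pose as the "on" reference, I'll push 3 and then 6.

```bash
python3 -m pendant '[{"linear":[-1.9,-0.7,0],"twist":0},{"linear":[-1.9,-0.7,0],"twist":0},{"linear":[-1.9,-0.7,14],"twist":0},{"linear":[-3.5,-10,16],"twist":0},{"linear":[-6.5,-21.8,14],"twist":0},{"linear":[-6.5,-21.8,14],"twist":0},{"linear":[-6.5,-21.8,6],"twist":0},{"linear":[-6.5,-21.8,0],"twist":0},{"linear":[-6.5,-21.8,0],"twist":0},{"linear":[-2,-20.1,0],"twist":0},{"linear":[2.5,-18.3,0],"twist":0},{"linear":[6.5,-16.8,0],"twist":0},{"linear":[6.5,-16.8,0],"twist":0},{"linear":[6.5,-16.8,0],"twist":0}]'
python3 -m pendant '[{"linear":[-1.9,-0.7,0],"twist":0},{"linear":[-1.9,-0.7,0],"twist":0},{"linear":[-1.9,-0.7,14],"twist":0},{"linear":[-2.5,-15,16],"twist":0},{"linear":[-3.3,-30.2,14],"twist":0},{"linear":[-3.3,-30.2,14],"twist":0},{"linear":[-3.3,-30.2,6],"twist":0},{"linear":[-3.3,-30.2,0],"twist":0},{"linear":[-3.3,-30.2,0],"twist":0},{"linear":[1.5,-28.3,0],"twist":0},{"linear":[6,-26.6,0],"twist":0},{"linear":[9.75,-25.15,0],"twist":0},{"linear":[9.75,-25.15,0],"twist":0},{"linear":[9.75,-25.15,0],"twist":0}]'
```

```text
time: 10.2
tool_pos: [561.0, 52.0, 138.6]
tcp_rot: [-3.141, 0.001, 0.368]
contact_force: [-2.4, -0.6, 1.0]
grip_width: 14.3
time: 11.95
tool_pos: [570.8, 26.9, 138.6]
tcp_rot: [-3.141, 0.001, 0.369]
contact_force: [-3.0, -1.2, 0.7]
grip_width: 14.2
```

Switches 3 and 6 both ended on the stop at about 3 N. Now I push off from the far side, starting with switch 5 and probing its stop.

```bash
python3 -m pendant '[{"linear":[-1.9,-0.7,0],"twist":0},{"linear":[-1.9,-0.7,0],"twist":0},{"linear":[-1.9,-0.7,14],"twist":0},{"linear":[2,6,16],"twist":0},{"linear":[6.6,12.2,14],"twist":0},{"linear":[6.6,12.2,14],"twist":0},{"linear":[6.6,12.2,6],"twist":0},{"linear":[6.6,12.2,0],"twist":0},{"linear":[6.6,12.2,0],"twist":0},{"linear":[2.4,10.6,0],"twist":0},{"linear":[-1.4,9.1,0],"twist":0},{"linear":[-5.1,7.7,0],"twist":0},{"linear":[-5.1,7.7,0],"twist":0},{"linear":[-5.1,7.7,0],"twist":0}]'
python3 -m pendant '[{"linear":[-0.95,-0.35,0],"twist":0},{"linear":[-0.95,-0.35,0],"twist":0},{"linear":[-0.95,-0.35,0],"twist":0}]'
```

```text
time: 13.7
tool_pos: [566.0, 34.6, 138.9]
tcp_rot: [3.142, -0.0, 0.368]
contact_force: [0.0, 0.2, -1.4]
grip_width: 14.1
time: 14.08
tool_pos: [565.2, 34.3, 138.8]
tcp_rot: [3.142, -0.0, 0.368]
contact_force: [0.8, 0.2, -1.2]
grip_width: 14.1
```

```bash
python3 -m pendant '[{"linear":[-0.95,-0.35,0],"twist":0},{"linear":[-0.95,-0.35,0],"twist":0},{"linear":[-0.95,-0.35,0],"twist":0}]'
python3 -m pendant '[{"linear":[-0.95,-0.35,0],"twist":0},{"linear":[-0.95,-0.35,0],"twist":0},{"linear":[-0.95,-0.35,0],"twist":0}]'
```

```text
time: 14.45
tool_pos: [564.1, 33.9, 138.8]
tcp_rot: [3.142, -0.0, 0.368]
contact_force: [1.2, -0.4, -0.8]
grip_width: 14.2
time: 14.82
tool_pos: [563.3, 33.6, 138.8]
tcp_rot: [3.142, -0.0, 0.368]
contact_force: [1.6, 0.8, 0.2]
grip_width: 14.2
```

```bash
python3 -m pendant '[{"linear":[-0.95,-0.35,0],"twist":0},{"linear":[-0.95,-0.35,0],"twist":0},{"linear":[-0.95,-0.35,0],"twist":0}]'
python3 - <<'E'
from h import *
import pickle
c=cap('wrist');pickle.dump(c,open('w5.pkl','wb'))
o=bot.get_obs();print(o['contact_force'],o['moment'])
E
```

```text
time: 15.2
tool_pos: [562.5, 33.3, 138.8]
tcp_rot: [3.141, -0.001, 0.368]
contact_force: [1.3, 0.5, -0.4]
grip_width: 14.1
[ 1.83655107  0.44665932 -0.33716167] [ 0.27930374 -0.7152197   0.02699349]
```

```bash
python3 -m pendant '[{"linear":[2.8,1.1,0],"twist":0},{"linear":[2.8,1.1,0],"twist":0},{"linear":[2.8,1.1,14],"twist":0},{"linear":[7,7,16],"twist":0},{"linear":[12.2,14.4,14],"twist":0},{"linear":[12.2,14.4,14],"twist":0},{"linear":[12.2,14.4,6],"twist":0},{"linear":[12.2,14.4,0],"twist":0},{"linear":[12.2,14.4,0],"twist":0},{"linear":[7,12.4,0],"twist":0},{"linear":[2.4,10.6,0],"twist":0},{"linear":[-0.5,9.5,0],"twist":0},{"linear":[-3.2,8.4,0],"twist":0},{"linear":[-3.2,8.4,0],"twist":0},{"linear":[-3.2,8.4,0],"twist":0}]'
python3 -m pendant '[{"linear":[2.8,1.1,0],"twist":0},{"linear":[2.8,1.1,0],"twist":0},{"linear":[2.8,1.1,14],"twist":0},{"linear":[6,12,16],"twist":0},{"linear":[8.9,22.7,14],"twist":0},{"linear":[8.9,22.7,14],"twist":0},{"linear":[8.9,22.7,6],"twist":0},{"linear":[8.9,22.7,0],"twist":0},{"linear":[8.9,22.7,0],"twist":0},{"linear":[3.8,20.8,0],"twist":0},{"linear":[-0.9,19,0],"twist":0},{"linear":[-3.7,17.9,0],"twist":0},{"linear":[-6.5,16.8,0],"twist":0},{"linear":[-6.5,16.8,0],"twist":0},{"linear":[-6.5,16.8,0],"twist":0}]'
```

```text
time: 17.12
tool_pos: [559.5, 41.7, 139.0]
tcp_rot: [3.141, -0.001, 0.368]
contact_force: [1.6, 0.9, 0.1]
grip_width: 14.2
time: 19.0
tool_pos: [553.0, 58.5, 139.0]
tcp_rot: [3.141, -0.001, 0.368]
contact_force: [1.8, 0.3, -0.3]
grip_width: 14.2
```

```bash
python3 -m pendant '[{"linear":[2.8,1.1,0],"twist":0},{"linear":[2.8,1.1,0],"twist":0},{"linear":[2.8,1.1,30],"twist":0},{"linear":[2.8,1.1,80],"twist":0},{"linear":[-10,-15,120],"twist":-5},{"linear":[-35,-55,132.5],"twist":-14},{"linear":[-57.5,-90.7,132.5],"twist":-21},{"linear":[-57.5,-90.7,132.5],"twist":-21},{"linear":[-57.5,-90.7,132.5],"twist":-21}]'
python3 - <<'E'
from h import *
import pickle
c=cap('wrist');pickle.dump(c,open('w6.pkl','wb'))
imgs=[]
for n in('scene','side'):
    s=cap(n);a=s['frame'];print(n,[proj(s,(495,-33,z)).round(1).tolist() for z in (179,247,319)])
    x0,y0=(202,106) if n=='scene' else (189,114)
    imgs.append(cv2.resize(a[y0:y0+60,x0:x0+80],(400,300),interpolation=cv2.INTER_CUBIC))
b=cv2.resize(c['frame'][80:140,270:350],(400,300),interpolation=cv2.INTER_CUBIC)
d=cv2.resize(c['frame'][180:240,220:300],(400,300),interpolation=cv2.INTER_CUBIC)
cv2.imwrite('pics/m6.png',np.vstack([np.hstack(imgs),np.hstack([b,d])]))
E
```

```text
time: 20.12
tool_pos: [495.1, -32.0, 271.2]
tcp_rot: [-3.141, -0.0, 0.003]
contact_force: [0.3, 0.2, -1.0]
grip_width: 14.2
scene [[242.8, 147.0], [241.9, 129.4], [240.8, 109.6]]
side [[230.3, 157.3], [229.4, 135.9], [228.4, 112.5]]
```

View pics/m6.png

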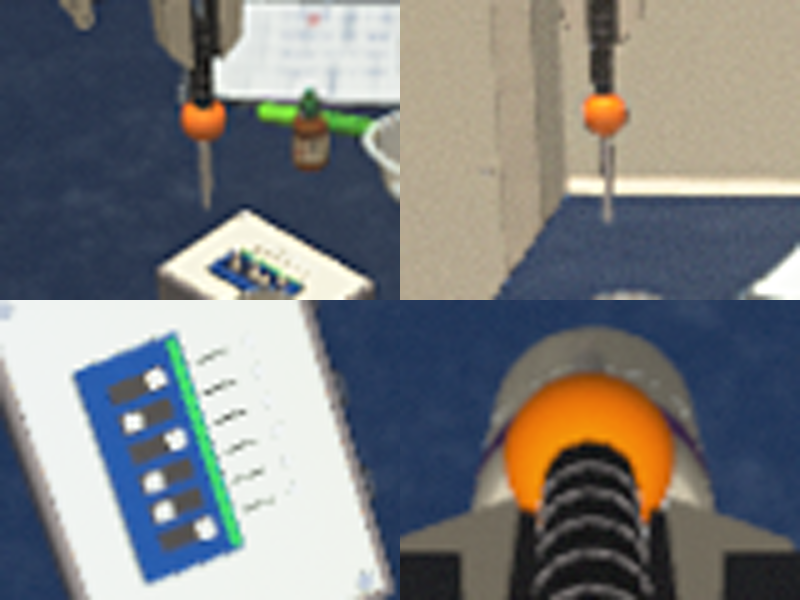

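The bank crop shows nubs 1, 3 and 6 on a line at the green side and 2, 4 and 5 on a line at the near side. They are 6.7 px apart, which is the full 10 mm travel. The tip is where it was in both views. I'll take the stylus back.

```bash
python3 -m pendant '[{"linear":[0,-25,0],"twist":0},{"linear":[0,-70,0],"twist":0},{"linear":[0,-120,0],"twist":0},{"linear":[0,-170,0],"twist":0},{"linear":[0,-215,0],"twist":0},{"linear":[0,-240,0],"twist":0},{"linear":[0,-240,0],"twist":0},{"linear":[0,-240,-30],"twist":0},{"linear":[0,-240,-70],"twist":0},{"linear":[0,-240,-85],"twist":0},{"linear":[0,-240,-85],"twist":0}]' && python3 -m pendant '[{"linear":[0,0,-20],"twist":0},{"linear":[0,0,-40],"twist":0},{"linear":[0,0,-60],"twist":0},{"linear":[0,0,-70],"twist":0},{"linear":[0,0,-75],"twist":0},{"linear":[0,0,-75],"twist":0},{"linear":[0,0,-75],"twist":0}]'
```

```text
time: 21.65
tool_pos: [495.1, -271.2, 186.0]
tcp_rot: [-3.141, 0.001, 0.003]
contact_force: [0.3, 1.0, 0.1]
grip_width: 14.1
time: 22.52
tool_pos: [495.5, -272.5, 112.0]
tcp_rot: [3.141, -0.001, 0.002]
contact_force: [0.3, -0.7, -0.6]
grip_width: 14.2
```

```bash
python3 -m pendant '[{"linear":[0,0,-4],"twist":0},{"linear":[0,0,-8],"twist":0},{"linear":[0,0,-10],"twist":0},{"linear":[0,0,-10],"twist":0},{"linear":[0,0,-10],"twist":0}]' && python3 -m pendant '[{"linear":[0,0,0],"twist":0},{"linear":[0,0,0],"twist":0},{"linear":[0,0,0],"twist":0},{"linear":[0,0,0],"twist":0},{"linear":[0,0,0],"twist":0},{"linear":[0,0,0],"twist":0},{"linear":[0,0,0],"twist":0},{"linear":[0,0,0],"twist":0}]' 0
```

```text
time: 23.15
tool_pos: [494.6, -272.2, 101.5]
tcp_rot: [-3.142, 0.001, 0.002]
contact_force: [-4.4, 0.7, 5.1]
grip_width: 14.2
time: 24.15
tool_pos: [495.1, -272.3, 101.3]
tcp_rot: [3.142, -0.0, 0.002]
contact_force: [-0.3, -0.1, 1.0]
grip_width: 88.8
```

Contact was light (5 N) as the ball seated. Now I lift clear and verify.

```bash
python3 -m pendant '[{"linear":[0,0,20],"twist":0},{"linear":[0,0,60],"twist":0},{"linear":[0,0,120],"twist":0},{"linear":[0,0,180],"twist":0},{"linear":[-2.5,-5,219],"twist":0},{"linear":[-2.5,-5,219],"twist":0},{"linear":[-2.5,-5,219],"twist":0}]'
python3 - <<'E'
from h import *
c=cap('wrist');s=cap('scene');d=cap('side')
f=lambda a,x,y,w,h:cv2.resize(a['frame'][y:y+h,x:x+w],(400,300),interpolation=cv2.INTER_CUBIC)
cv2.imwrite('pics/m7.png',np.vstack([np.hstack([f(c,230,135,60,45),f(s,225,150,100,75)]),np.hstack([f(d,180,160,120,90),cv2.resize(c['frame'],(400,300))])]))
E
```

```text
time: 25.02
tool_pos: [492.2, -277.0, 319.2]
tcp_rot: [-3.141, 0.001, 0.002]
contact_force: [-0.3, -0.1, -0.8]
grip_width: 92.2
```

View pics/m7.png

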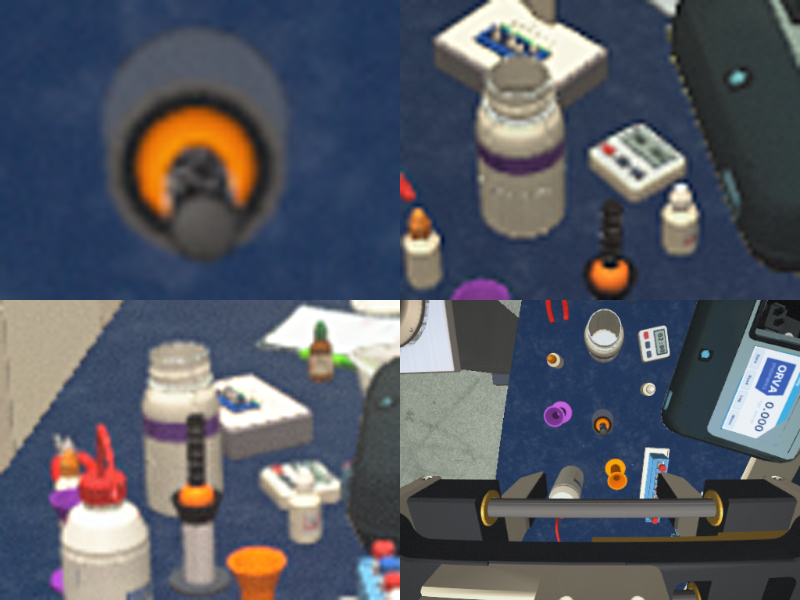

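The stylus stands upright with its ball in the cup (handle top at (205,228), the same layout as at the start). The bystanders are in place and the gripper is clear, so I hand in.

```bash
python3 -c "
from plant import bot
print(bot.close_job())"
```

```text
the job is handed in; nothing more can be done
None
```

I set the six switches with the stylus, put it back in its stand and handed the job in at about 25 s of the 59 s; no verdict is reported.

- **Rack:** from the left, the caps are red, blue, red, white, white, red, and two views agree. Switches 1, 3 and 6 are on; 2, 4 and 5 are off.
- **Switches:** 1, 3 and 6 were pushed to the stop at about 3 N. For 2, 4 and 5 the force rose only to about 2 N, a weaker sign of the stop. The wrist picture afterwards shows two straight rows of nubs, the full 10 mm travel apart.
- **Stylus:** it touched with about 5 N as it went back into the cup. The last picture shows it upright with its ball in the cup and the gripper clear.
- **Bystanders:** the ones in view looked unmoved. I judged this by eye and did not measure it.
- **Disagreement:** the scene and side cameras put the stylus about 5 mm nearer in y than the wrist camera did. I used the wrist value, and the grip and the return both fitted it. The contact point at nub 1 was also about 2 mm from my estimate, so I found both stops by force.

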